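# Put the sanding sleeves away on their dowel rack in order of size

### The job

Put the four loose sanding sleeves away on the dowel rack, one over each dowel and standing down on the board, in order of thickness: the thinnest on the dowel at the left end, the thickest on the dowel at the right end, left and right as you see them from the robot. Do not knock over the oil bottle.

Things in the scene. Friction and masses are not known exactly. Their poses are not given: they have to be found in the camera images.
- sleeve_32: the thinnest of the four sanding sleeves: an open tube of stiff card covered with brown grit cloth, outside diameter 32 mm, inside 27 mm, 75 mm tall, standing upright on an open end on the bare wood of the left table (the same either end up); a few dozen grams. Origin: middle of the tube (37.5 mm above its lower end); z is the tube's axis. Grasp it across the outside, from above.
- sleeve_42: the second thinnest of the four sanding sleeves: an open tube of stiff card covered with brown grit cloth, outside diameter 42 mm, inside 37 mm, 75 mm tall, standing upright on an open end on the bare wood of the left table (the same either end up); a few dozen grams. Origin: middle of the tube (37.5 mm above its lower end); z is the tube's axis. Grasp it across the outside, from above.
- sleeve_52: the second thickest of the four sanding sleeves: an open tube of stiff card covered with brown grit cloth, outside diameter 52 mm, inside 47 mm, 75 mm tall, standing upright on an open end on the bare wood of the left table (the same either end up); a few dozen grams. Origin: middle of the tube (37.5 mm above its lower end); z is the tube's axis. Grasp it across the outside, from above.
- sleeve_64: the thickest of the four sanding sleeves: an open tube of stiff card covered with brown grit cloth, outside diameter 64 mm, inside 59 mm, 75 mm tall, standing upright on an open end on the bare wood of the left table (the same either end up); a few dozen grams. Origin: middle of the tube (37.5 mm above its lower end); z is the tube's axis. Grasp it across the outside, from above.
- dowel_1: upright pale wooden dowel of the rack, the first from the left, goes with the thinnest sleeve (left and right as the robot sees them; all four dowels are alike): 10 mm thick, 48 mm tall with a rounded tip, fixed in the rack. Origin: its foot, on the top of the rack's board; z up, y along the row to the left, x across the row away from the robot. Dowels stand 78 mm apart.
- dowel_2: upright pale wooden dowel of the rack, the second from the left (left and right as the robot sees them; all four dowels are alike): 10 mm thick, 48 mm tall with a rounded tip, fixed in the rack. Origin: its foot, on the top of the rack's board; z up, y along the row to the left, x across the row away from the robot. Dowels stand 78 mm apart.
- dowel_3: upright pale wooden dowel of the rack, the third from the left (left and right as the robot sees them; all four dowels are alike): 10 mm thick, 48 mm tall with a rounded tip, fixed in the rack. Origin: its foot, on the top of the rack's board; z up, y along the row to the left, x across the row away from the robot. Dowels stand 78 mm apart.
- dowel_4: upright pale wooden dowel of the rack, the fourth from the left, the right-hand end, goes with the thickest sleeve (left and right as the robot sees them; all four dowels are alike): 10 mm thick, 48 mm tall with a rounded tip, fixed in the rack. Origin: its foot, on the top of the rack's board; z up, y along the row to the left, x across the row away from the robot. Dowels stand 78 mm apart.
- rack: the sleeve rack: a dark brown wooden board 78 x 318 x 18 mm, fixed to the bench at the right, with a row of four dowels along its middle. Origin: centre of its underside; y along the row to the left, z up; its top is 18 mm above the origin.
- oil_bottle: loose drip bottle of tool oil with a red cap, 41 mm thick, 118 mm tall, standing on the grey mat among the sleeves. Origin: centre of its foot. To be left standing.

How it is judged:
By the outcome, as a careful person would: the job done as asked, in the order asked, and still so for the second after the job is handed in, with the robot touching nothing.
It also fails if it takes over 112 s, if anything falls off the work surface, if the arm or the gripper's body presses on something with over 40 N, if the wrist force passes 120 N, or if a joint passes its speed limit or range.

### The arm

A 7-joint arm with a two-finger parallel gripper is mounted at the origin on a cart in front of the work surface, level with it; the furniture and walls round the work are solid. World frame = base frame: x ahead of the robot, y to its left, z up, the work surface at z = 0. Lengths are in m, angles in rad, forces in N, time in s.
With the tool pointing down it reaches from about 0.425 to 1.025 m from the base axis. Payload 9.4 kg.
Tool frame: the origin (TCP) lies midway between the tips of the shut fingers; the grasp point (between the pads) lies 19 mm behind it; z points along the fingers, y is the line along which they close (so a half turn about z gives the same grasp; the last joint's range is limited). The gripper opens to 85 mm and grips with 20 to 120 N. Pads are 22 mm wide; open, the fingers measure 114 mm over their backs; the gripper's body (76 mm by 85 mm) begins 54 mm behind the grasp point. The pads swing forward as they close: fully open they stand 13 mm farther back than shut.
Start: joints at [-1.264, 0.599, -0.003, 1.599, 0.002, 0.943, -0.08], TCP at [0.271, 0.672, 0.231] pointing down, gripper open.
Joint ranges: [-2.57, 2.57], [-0.35, 1.97], [-1.29, 1.29], [0.11, 2.56], [-1.05, 4.19], [0.11, 1.86], [-2.63, 2.63]. Speed limits (rad/s): [2.22, 2.22, 3.01, 3.01, 3.14, 3.14, 3.14].

### API

Orientations are given as a 3x3 rotation matrix whose columns are the frame's x, y, z axes.
In Python, from station import readout, cams, manip gives the robot as it stands.
- The arm moves only by the tool jog_arm, never from a script. Its argument "plan" is text: rows parted by semicolons, each of 7 numbers parted by spaces: the shift along the tool's x, y, z in mm, then the turn, a rotation vector about the tool's x, y, z in rad, then the finger opening in mm, from 0 to 85.4. In form: tx ty tz rx ry rz claw; .... A call has 1 to 5 rows; each row shifts and turns the commanded pose from where the row before left it, along the tool's axes as they then stand; what a row does not reach is not made up. A row lasts 1/12 s, in which the tool goes at most 41.7 mm and 7.16 degrees, less where a joint would pass 70% of its speed; a pose out of reach is approached as far as the arm can. A call is refused whole if a number of a shift passes 41.7 or a number of a turn 0.125, either way. A call with a gripper value outside its range is refused whole. The fingers move at their own pace and stop on an object; "force" is the grip in N (left out, the last holds). Time passes only in rows, so rows that do not move let the fingers close. It gives the time, the measured TCP pose, the force, the opening and the grip force at its end, in the units of the state.
- readout.get_state(): the state, without advancing time (a new reading comes with each control period).
- cams.grab_frame(name): name is "side" or "top" or "wrist"; returns the picture (480x640x3 uint8, red, green, blue); there is no depth.
- cams.camera_params(name): a dict with "camera_matrix" (3x3 intrinsics, pixels), "rvec" (rotation vector, rad) and "tvec" (3), from world to camera coordinates, as OpenCV has them. Camera axes: x right, y down, z forward; pixel columns grow to the right and rows downward; lengths in m; the calibration is good to about 2 mm. A picture is of the moment at which its call begins: read the wrist's pose just before it. camera_params takes no time and is no camera call; for the wrist camera it gives the pose at the moment of the call.
- manip.close_job(): hands the job in; it is judged then, once.
The state is a dict: "time": time; "q": joint angles; "joint_vel": joint speeds; "effort": joint torques, N m; "tcp_pos": TCP position; "tool_rot": TCP orientation; "ft_force": force on the tool from outside, world axes, zero at the start; "moment": the same for the moment, N m; "grip_width": finger opening in m; "grasp_force": force on a finger pad.
Only numpy, scipy, OpenCV 4.12 (cv2) and the standard library are available. Lean on these libraries where they do the work, as an engineer would, in place of code of your own. Each camera call takes 0.05 s, during which the arm holds its last target. There are 200 camera calls.

## Working session

There is one attempt and no reset: what is moved stays moved. The work goes in short steps, Python scripts to look and compute and a tool call to move; the robot and the scene stay as the last step left them, time stands still between calls to the robot, and variables do not carry over. Pictures are saved under pics/ and viewed, at most 14 in all, crops included, and the job is handed in when it is done.

Besides the shell and the picture viewer there is one more tool, called after "Request:" in YAML: its name, and indented under it one key for each argument. jog_arm: Moves the arm, as the interface text tells. Its arguments: {"type":"object","properties":{"plan":{"type":"string"},"force":{"type":"number"}},"required":["plan"]}

```bash
ls; mkdir -p pics
python3 - <<'E'
from station import readout, cams, manip
import cv2,numpy as np
s=readout.get_state()
for k in s: print(k,np.round(s[k],3).tolist())
for n in ("side","top","wrist"):
    p=cams.camera_params(n); R=cv2.Rodrigues(np.array(p["rvec"]))[0]
    print(n,np.round(p["camera_matrix"],1).tolist(),"pos",np.round(-R.T@np.ravel(p["tvec"]),3),"fwd",R[2].round(3),"right",R[0].round(3))
    cv2.imwrite(f"pics/{n}0.png",cams.grab_frame(n)[:,:,::-1])
E
```

```text
pics
time 0.0
q [-1.264, 0.6, -0.003, 1.6, 0.002, 0.943, -0.08]
joint_vel [0.0, -0.002, -0.001, 0.0, -0.0, 0.001, -0.0]
effort [0.001, -77.646, 1.566, -25.801, 0.012, 0.009, -0.0]
tcp_pos [0.271, 0.672, 0.23]
tool_rot [[-0.927, 0.374, -0.0], [0.374, 0.927, -0.002], [-0.0, -0.002, -1.0]]
ft_force [-0.569, 0.249, 0.271]
moment [-0.035, -0.05, 0.054]
grasp_force 0.0
grip_width 0.085
side [[580.4, 0.0, 328.3], [0.0, 580.4, 234.2], [0.0, 0.0, 1.0]] pos [ 0.134 -1.031  0.819] fwd [ 0.291  0.771 -0.567] right [ 0.937 -0.349  0.005]
top [[605.5, 0.0, 319.5], [0.0, 605.5, 237.7], [0.0, 0.0, 1.0]] pos [ 0.344 -0.028  1.666] fwd [ 0.104 -0.005 -0.995] right [ 0.029 -1.     0.008]
wrist [[344.6, 0.0, 320.3], [0.0, 344.6, 243.5], [0.0, 0.0, 1.0]] pos [0.203 0.699 0.373] fwd [ 0.264 -0.108 -0.959] right [ 0.374  0.928 -0.001]
```

View pics/top0.png

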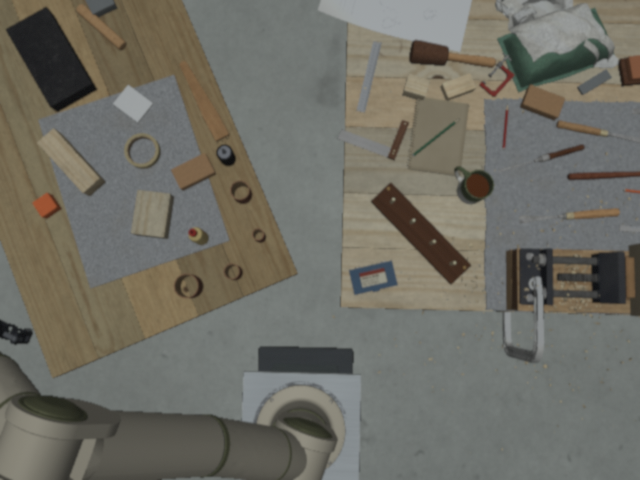

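View pics/side0.png

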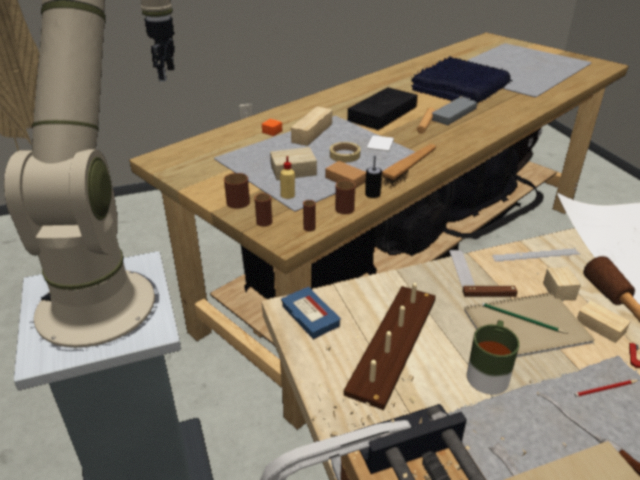

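View pics/wrist0.png

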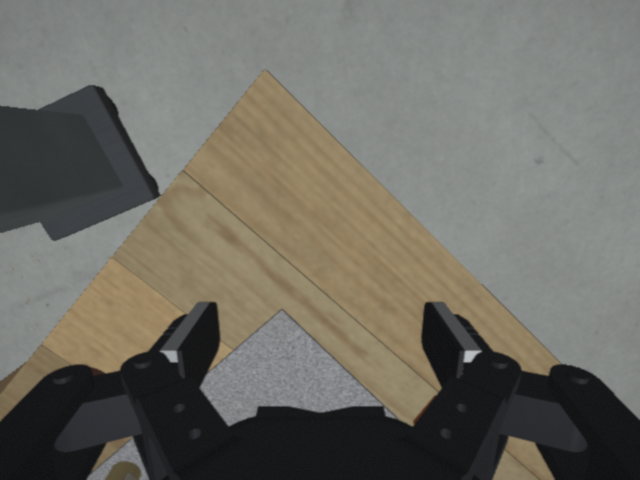

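The top view shows the sleeves at about 64 (188,286), 42 (233,272), 32 (259,236) and 52 (241,191). The bottle is at (196,234), and the rack runs from (390,195) to (455,270). The side view shows the same things: sleeves at (237,190), (263,210), (309,215) and (345,197), and dowels from (413,293) to (373,370).

```bash
cat > h.py <<'E'
import cv2,numpy as np
from station import readout,cams
def P(n):
    p=cams.camera_params(n);R=cv2.Rodrigues(np.array(p["rvec"]))[0];return np.array(p["camera_matrix"]),R,np.ravel(p["tvec"])
def ray(n,uv,p=None):
    K,R,t=p or P(n);d=R.T@np.linalg.inv(K)@[uv[0],uv[1],1.];return -R.T@t,d/np.linalg.norm(d)
def onz(n,uv,z,p=None):
    c,d=ray(n,uv,p);return c+d*(z-c[2])/d[2]
def tri(a,b):
    A=np.zeros((3,3));y=np.zeros(3)
    for c,d in(a,b):
        M=np.eye(3)-np.outer(d,d);A+=M;y+=M@c
    return np.linalg.solve(A,y)
def proj(n,X,p=None):
    K,R,t=p or P(n);x=K@(R@np.asarray(X)+t);return x[:2]/x[2]
E
python3 - <<'E'
import cv2,numpy as np
t=cv2.imread("pics/top0.png");s=cv2.imread("pics/side0.png")
for n,im,(x0,y0,x1,y1) in(("top",t,(160,140,480,310)),("side",s,(215,150,440,405))):
    h=cv2.cvtColor(im,cv2.COLOR_BGR2HSV)
    m=((h[...,2]<100)&(h[...,1]>90)&((h[...,0]<14)|(h[...,0]>170))).astype(np.uint8)
    k,l,st,c=cv2.connectedComponentsWithStats(m)
    for i in range(1,k):
        if st[i,4]>25 and x0<c[i][0]<x1 and y0<c[i][1]<y1: print(n,st[i].tolist(),c[i].round(1))
a=cv2.resize(t[175:305,165:285],None,fx=4,fy=4,interpolation=cv2.INTER_CUBIC)
b=cv2.resize(s[165:235,215:365],None,fx=2.1,fy=2.1,interpolation=cv2.INTER_CUBIC)
d=cv2.resize(s[280:405,340:440],None,fx=2.9,fy=2.9,interpolation=cv2.INTER_CUBIC)
o=np.zeros((540,800,3),np.uint8);o[:a.shape[0],:480]=a;o[:147,485:800]=b;o[150:150+d.shape[0],485:485+d.shape[1]]=d
cv2.imwrite("pics/crop1.png",o)
E
```

```text
top [467, 174, 22, 23, 381] [477.5 185.1]
top [373, 184, 96, 99, 2763] [420.5 233.5]
top [237, 192, 14, 11, 54] [245.3 198.5]
top [360, 269, 24, 7, 41] [371.3 271.7]
top [193, 277, 9, 20, 66] [198.1 287.1]
side [225, 178, 24, 30, 561] [237.  193.8]
side [336, 185, 21, 29, 461] [344.7 199.7]
side [255, 198, 17, 28, 388] [263.4 211.9]
side [303, 203, 12, 28, 284] [309. 217.]
side [344, 287, 91, 122, 4273] [389.6 349.2]
```

View pics/crop1.png

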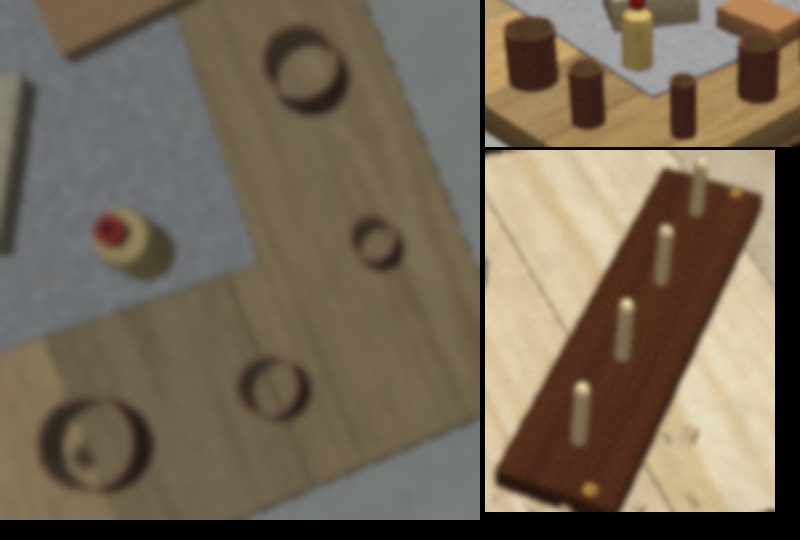

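The crop shows the four rings clearly in the top view: 64 at (189,286), 42 at (234,272), 32 at (259,236) and 52 at (241,192). The side crop shows the matching silhouettes and four light dowels on the board.

```bash
cat > m.py <<'E'
from h import *
t=cv2.imread("pics/top0.png");s=cv2.imread("pics/side0.png")
def box(im,c,r,f):
    c=np.array(c);x0,y0=c-r
    g=cv2.resize(im[y0:y0+2*r,x0:x0+2*r],None,fx=8,fy=8,interpolation=cv2.INTER_CUBIC)
    v=g[...,2].astype(float)
    m=(v<f*np.percentile(v,75)).astype(np.uint8)
    k,l,st,ce=cv2.connectedComponentsWithStats(m);i=1+st[1:,4].argmax()
    b=st[i];return (np.array([b[0],b[1]])+np.array([b[2],b[3]])/2)/8+[x0,y0]-.4375,b[2:4]/8
T={64:((189,286),18),42:((234,272),13),32:((259,236),11),52:((241,192),15)}
S={64:((237,190),22),42:((263,211),19),32:((309,215),18),52:((345,196),21)}
for k in T:
    a,wa=box(t,*T[k],.72);b,wb=box(s,*S[k],.62)
    X=tri(ray("top",a),ray("side",b))
    print(k,a.round(1),wa,b.round(1),wb,"tri",X.round(4),"top@.0375",onz("top",a,.0375)[:2].round(4),"side@",onz("side",b,.0375)[:2].round(4))
E
cat > d.py <<'E'
from h import *
t=cv2.imread("pics/top0.png");s=cv2.imread("pics/side0.png")
def blobs(im,x0,y0,x1,y1,th,mn,mx):
    g=cv2.resize(im[y0:y1,x0:x1],None,fx=8,fy=8,interpolation=cv2.INTER_CUBIC)
    h=cv2.cvtColor(g,cv2.COLOR_BGR2HSV)
    dark=((h[...,2]<th)&(h[...,1]>60)).astype(np.uint8)
    cs,_=cv2.findContours(dark,cv2.RETR_EXTERNAL,2);c=max(cs,key=cv2.contourArea)
    hull=np.zeros_like(dark);cv2.fillPoly(hull,[cv2.convexHull(c)],1)
    hull=cv2.erode(hull,np.ones((25,25)))
    m=hull&(1-dark);k,l,st,ce=cv2.connectedComponentsWithStats(m)
    return [(ce[i]/8+[x0,y0]-.44,(st[i][:4]/8+[x0,y0,0,0]).round(1),st[i,4]/64, np.argwhere(l==i)[:,::-1]/8+[x0,y0]-.44) for i in range(1,k) if mn<st[i,4]/64<mx]
print("top");[print(b[0].round(1),b[1],round(b[2],1)) for b in blobs(t,365,175,478,290,110,2,60)]
print("side");[print(b[0].round(1),b[1],round(b[2],1)) for b in blobs(s,335,275,445,412,110,3,300)]
E
python3 m.py; python3 d.py
```

```text
64 [181.6 285.1] [14.    21.875] [236.9 190.5] [25.25  35.375] tri [0.379  0.3307 0.0252] top@.0375 [0.3761 0.3285] side@ [0.3779 0.309 ]
42 [228.6 270.5] [ 8.5   12.375] [263.1 209.8] [17.125 32.25 ] tri [0.4202 0.2057 0.0285] top@.0375 [0.4188 0.2047] side@ [0.418  0.1915]
32 [261.1 238.2] [9.    8.375] [308.7 215.6] [12.75 30.75] tri [0.5114 0.1194 0.0428] top@.0375 [0.5084 0.1209] side@ [0.5176 0.1267]
52 [238.9 188.2] [16.125 14.   ] [345.5 194.2] [40.125 39.25 ] tri [0.6416 0.1864 0.0413] top@.0375 [0.6436 0.1865] side@ [0.6428 0.1925]
top
[392.9 199.2] [391.5 197.2   4.    5.2] 14.5
[413.1 220. ] [410.9 218.1   5.    4.8] 16.1
[433.4 241.1] [431.4 239.4   4.6   4.1] 12.4
[453.7 262.4] [450.8 260.8   6.    3.9] 14.4
side
[412.8 296.4] [410.9 291.2   4.8  11.1] 39.6
[425.6 295.3] [424.2 294.8   4.2   1.9] 4.7
[401.3 314.4] [398.9 305.1   6.8  21.2] 88.4
[387.7 340.2] [385.2 330.5   6.8  21.9] 96.0
[372.6 369. ] [370.2 359.2   6.5  22.1] 100.8
[375.8 396.6] [373.2 394.4   6.    5.4] 24.8
```

```bash
python3 - <<'E'
import re
x=open("m.py").read()
x=x.replace("k,l,st,ce=cv2.connectedComponentsWithStats(m);i=1+st[1:,4].argmax()\n    b=st[i];","k,l,st,ce=cv2.connectedComponentsWithStats(m);N=16*r\n    ok=[i for i in range(1,k) if st[i,0]>0 and st[i,1]>0 and st[i,0]+st[i,2]<N and st[i,1]+st[i,3]<N and st[i,4]>300]\n    b=cv2.boundingRect(np.isin(l,ok).astype(np.uint8));b=np.array(b);")
open("m.py","w").write(x)
d=open("d.py").read()
d+='''
T=[b[0] for b in blobs(t,365,175,478,290,110,2,60)]
B=[b for b in blobs(s,335,275,445,412,110,30,300)]
for a,b in zip(T,B):
    p=b[3];tip=p[p[:,1]<p[:,1].min()+3].mean(0);foot=p[p[:,1]>p[:,1].max()-2].mean(0)
    print("tip tri",tri(ray("top",a),ray("side",tip)).round(4),"top@.06",onz("top",a,.06)[:2].round(4),"foot side@.018",onz("side",foot,.018)[:2].round(4))
'''
open("d.py","w").write(d)
E
python3 m.py; python3 d.py | grep tri
```

```text
64 [188.9 286. ] [28.75  23.625] [236.9 190.5] [25.25  35.375] tri [0.376  0.3082 0.0382] top@.0375 [0.3743 0.3087] side@ [0.3779 0.309 ]
42 [233.4 272.1] [18.125 15.625] [263.1 209.8] [17.125 32.25 ] tri [0.4163 0.1912 0.0379] top@.0375 [0.4148 0.1916] side@ [0.418  0.1915]
32 [259.2 235.7] [12.75 13.5 ] [308.7 215.6] [12.75 30.75] tri [0.5162 0.1258 0.0382] top@.0375 [0.5152 0.1262] side@ [0.5176 0.1267]
52 [241.4 192.3] [21.25 22.25] [323.6 174.6] [0. 0.] tri [0.5971 0.1743 0.1178] top@.0375 [0.6324 0.1791] side@ [0.6252 0.3133]
tip tri [ 0.6239 -0.2327  0.0426] top@.06 [ 0.622  -0.2309] foot side@.018 [ 0.6243 -0.2305]
tip tri [ 0.5675 -0.2855  0.0655] top@.06 [ 0.5671 -0.2859] foot side@.018 [ 0.5684 -0.2867]
tip tri [ 0.5124 -0.3402  0.0659] top@.06 [ 0.512  -0.3409] foot side@.018 [ 0.5129 -0.3417]
tip tri [ 0.4573 -0.3947  0.065 ] top@.06 [ 0.4565 -0.3954] foot side@.018 [ 0.4578 -0.3968]
```

```bash
cat > plan.py <<'E'
from h import *
import sys,math
from scipy.spatial.transform import Rotation as Ro
# args: claw then waypoints x,y,z,yawdeg[,step mm]
claw=sys.argv[1];s=readout.get_state();R=np.array(s["tool_rot"]);p=np.array(s["tcp_pos"])*1000
print("t",s["time"],"p",p.round(1),"yaw",math.degrees(math.atan2(R[1,1],R[0,1])).__round__(1),"q",np.round(s["q"],2).tolist(),"F",np.round(s["ft_force"],1),"w",round(s["grip_width"],4))
rows=[]
for a in sys.argv[2:]:
    v=[float(x) for x in a.split(",")];T=np.array(v[:3])*1000;st=v[4] if len(v)>4 else 40
    y=math.radians(v[3]);G=np.array([[-math.sin(y),math.cos(y),0],[math.cos(y),math.sin(y),0],[0,0,-1]]).astype(float)
    rv=Ro.from_matrix(R.T@G).as_rotvec()
    n=max(1,math.ceil(np.linalg.norm(T-p)/st),math.ceil(np.abs(rv).max()/.1235))
    for i in range(n):
        rv=Ro.from_matrix(R.T@G).as_rotvec();r=(rv/(n-i)).round(3);d=np.round(R.T@(T-p)/(n-i)).astype(int)
        rows.append(" ".join(f"{x:g}" for x in [*d,*r])+" "+claw)
        p=p+R@d;R=R@Ro.from_rotvec(r).as_matrix()
for i in range(0,len(rows),5):print("; ".join(rows[i:i+5]))
E
python3 - <<'E'
from h import *
print(onz("side",(345.7,197),.0375), onz("top",(194,237),.05))
E
python3 plan.py 85 0.376,0.3085,0.15,-45
```

```text
[0.63787808 0.17884336 0.0375    ] [0.50521109 0.2992608  0.05      ]
t 0.15 p [271.3 671.9 230.6] yaw 68.0 q [-1.26, 0.6, -0.0, 1.6, 0.0, 0.94, -0.08] F [ 0.1 -0.2  0.1] w 0.0856
-15 -19 5 -0 0 0.123 85; -17 -17 5 -0 0 0.123 85; -19 -14 5 -0 0 0.123 85; -20 -12 5 -0 0 0.123 85; -22 -10 5 -0 0 0.123 85
-23 -7 5 -0 0 0.123 85; -23 -4 5 -0 0 0.123 85; -23 -1 5 -0 0 0.123 85; -23 2 5 0 0 0.124 85; -23 5 5 0 0 0.123 85
-22 7 5 0 0 0.124 85; -21 10 5 0 0 0.123 85; -20 13 5 0 0 0.124 85; -18 15 5 0 0 0.123 85; -17 17 6 0 0.001 0.124 85
-14 20 5 0 0 0.123 85
```

Request:
jog_arm:
  plan: "-15 -19 5 0 0 0.123 85; -17 -17 5 0 0 0.123 85; -19 -14 5 0 0 0.123 85; -20 -12 5 0 0 0.123 85; -22 -10 5 0 0 0.123 85"
  force: 30

```text
time: 0.57
tcp_pos: [0.305, 0.5565, 0.2059]
tool_rot: [[-0.536, 0.844, -0.0], [0.844, 0.536, -0.0], [-0.0, -0.0, -1.0]]
ft_force: [-0.0, 0.4, 0.0]
grip_width: 0.085
grasp_force: 0.0
```

Request:
jog_arm:
  plan: "-23 -7 5 0 0 0.123 85; -23 -4 5 0 0 0.123 85; -23 -1 5 0 0 0.123 85; -23 2 5 0 0 0.124 85; -23 5 5 0 0 0.123 85"

```text
time: 0.98
tcp_pos: [0.3376, 0.4443, 0.1811]
tool_rot: [[0.05, 0.999, 0.0], [0.999, -0.05, 0.0], [0.0, 0.0, -1.0]]
ft_force: [1.7, 0.3, 0.4]
grip_width: 0.0849
grasp_force: 0.0
```

Request:
jog_arm:
  plan: "-22 7 5 0 0 0.124 85; -21 10 5 0 0 0.123 85; -20 13 5 0 0 0.124 85; -18 15 5 0 0 0.123 85; -17 17 6 0 0.001 0.124 85"

```text
time: 1.4
tcp_pos: [0.3693, 0.3311, 0.1552]
tool_rot: [[0.619, 0.785, 0.001], [0.785, -0.619, 0.001], [0.002, 0.0, -1.0]]
ft_force: [0.2, 0.3, 0.0]
grip_width: 0.0848
grasp_force: 0.0
```

Request:
jog_arm:
  plan: "-14 20 5 0 0 0.123 85; 0 0 0 0 0 0 85; 0 0 0 0 0 0 85"

```text
time: 1.65
tcp_pos: [0.3764, 0.3076, 0.1501]
tool_rot: [[0.708, 0.706, 0.0], [0.706, -0.708, 0.0], [0.0, 0.0, -1.0]]
ft_force: [-0.5, 1.3, -0.7]
grip_width: 0.0853
grasp_force: 0.0
```

```bash
python3 plan.py 85 0.376,0.3085,0.15,-45 0.376,0.3085,0.029,-45,20
python3 - <<'E'
from h import *
p=P("wrist");w=cams.grab_frame("wrist");cv2.imwrite("pics/w1.png",w[:,:,::-1])
for X in [(.376,.3085,.075),(.416,.1915,.075),(.516,.126,.075)]: print(proj("wrist",X,p).round(1))
E
```

```text
t 1.65 p [376.4 307.6 150.1] yaw -45.1 q [-1.14, 0.48, 0.48, 2.24, -0.46, 0.51, -1.09] F [-0.5  1.3 -0.7] w 0.0853
0 -1 0 0 -0 -0.001 85; 0 0 17 0 -0 0 85; 0 0 17 0 -0 0 85; 0 0 17 0 -0 0 85; 0 0 18 0 -0 0 85
0 0 17 0 -0 0 85; 0 0 18 0 -0 0 85; 0 0 17 0 -0 0 85
[319.4 253.3]
[475.8 326.2]
[650.  294.7]
```

View pics/w1.png

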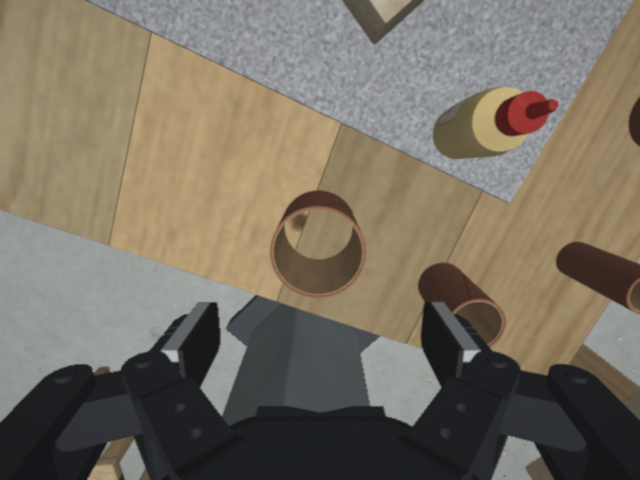

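The wrist view shows sleeve_64's rim centred at about (318,252), against a prediction of (319,253). The rim of 42 is at about (480,325), within 3 mm of the estimate. Descending.

Request:
jog_arm:
  plan: "0 -1 0 0 0 0 85; 0 0 24 0 0 0 85; 0 0 24 0 0 0 85; 0 0 24 0 0 0 85; 0 0 24 0 0 0 85"

```text
time: 2.12
tcp_pos: [0.3752, 0.3112, 0.0534]
tool_rot: [[0.704, 0.71, 0.001], [0.71, -0.704, 0.002], [0.002, -0.001, -1.0]]
ft_force: [0.6, -0.6, 0.4]
grip_width: 0.0846
grasp_force: 0.0
```

Request:
jog_arm:
  plan: "0 0 20 0 0 0 85; 0 0 5 0 0 0 85; 0 0 0 0 0 0 50; 0 0 0 0 0 0 50; 0 0 0 0 0 0 50"

```text
time: 2.53
tcp_pos: [0.3758, 0.3101, 0.0303]
tool_rot: [[0.706, 0.708, 0.002], [0.708, -0.706, 0.002], [0.002, -0.0, -1.0]]
ft_force: [-0.3, -1.0, -0.5]
grip_width: 0.0636
grasp_force: 33.0
```

Request:
jog_arm:
  plan: "0 0 0 0 0 0 50; 0 0 0 0 0 0 50; 0 0 0 0 0 0 50"

```text
time: 2.78
tcp_pos: [0.3757, 0.3098, 0.0299]
tool_rot: [[0.706, 0.708, 0.001], [0.708, -0.706, 0.002], [0.002, -0.0, -1.0]]
ft_force: [0.6, -0.9, -1.3]
grip_width: 0.0634
grasp_force: 33.0
```

```bash
python3 plan.py 50 0.376,0.3085,0.12,-45,30 0.42,0.2,0.19,-45 0.5,0,0.18,-45 0.4575,-0.3955,0.16,-45
```

```text
t 2.7833 p [375.7 309.8  29.9] yaw -44.9 q [-0.94, 0.68, 0.2, 2.3, -0.64, 0.21, -0.94] F [ 0.6 -0.9 -1.3] w 0.0634
0 0 -23 -0 -0.001 0 50; 0 0 -22 -0 -0 0 50; 0 1 -23 -0 -0.001 0 50; -1 0 -22 -0 -0 0.001 50; -11 27 -18 -0 -0 -0 50
-11 27 -17 -0 -0 -0 50; -12 27 -18 -0 -0 -0 50; -11 27 -17 -0 -0 -0 50; -14 33 2 -0 -0 -0 50; -14 33 2 -0 -0 -0 50
-14 33 1 -0 -0 -0 50; -14 33 2 -0 -0 -0 50; -15 33 1 -0 -0 -0 50; -14 33 2 -0 -0 -0 50; -31 25 2 -0 -0 -0 50
-31 25 2 -0 -0 -0 50; -31 25 2 -0 -0 -0 50; -31 25 2 -0 -0 -0 50; -31 25 2 -0 -0 -0 50; -31 25 2 -0 -0 -0 50
-31 25 2 -0 -0 -0 50; -31 25 2 -0 -0 -0 50; -31 25 2 -0 -0 -0 50; -31 25 2 -0 -0 -0 50
```

Request:
jog_arm:
  plan: "0 0 -23 0 0 0 50; 0 0 -22 0 0 0 50; 0 1 -23 0 0 0 50; -1 0 -22 0 0 0 50; -11 27 -18 0 0 0 50"

```text
time: 3.2
tcp_pos: [0.3853, 0.2854, 0.1386]
tool_rot: [[0.702, 0.712, 0.0], [0.712, -0.702, 0.003], [0.003, -0.002, -1.0]]
ft_force: [0.6, 1.1, -1.0]
grip_width: 0.0635
grasp_force: 33.6
```

Request:
jog_arm:
  plan: "-11 27 -17 0 0 0 50; -12 27 -18 0 0 0 50; -11 27 -17 0 0 0 50; -14 33 2 0 0 0 50; -14 33 2 0 0 0 50"

```text
time: 3.62
tcp_pos: [0.4476, 0.1326, 0.1866]
tool_rot: [[0.706, 0.709, 0.003], [0.709, -0.706, 0.003], [0.004, 0.0, -1.0]]
ft_force: [1.0, 0.1, -0.9]
grip_width: 0.0631
grasp_force: 33.6
```

Request:
jog_arm:
  plan: "-14 33 1 0 0 0 50; -14 33 2 0 0 0 50; -15 33 1 0 0 0 50; -14 33 2 0 0 0 50; -31 25 2 0 0 0 50"

```text
time: 4.03
tcp_pos: [0.499, -0.0408, 0.1774]
tool_rot: [[0.705, 0.709, 0.004], [0.709, -0.705, 0.001], [0.003, 0.002, -1.0]]
ft_force: [1.5, -0.6, 0.2]
grip_width: 0.0634
grasp_force: 33.6
```

Request:
jog_arm:
  plan: "-31 25 2 0 0 0 50; -31 25 2 0 0 0 50; -31 25 2 0 0 0 50; -31 25 2 0 0 0 50; -31 25 2 0 0 0 50"

```text
time: 4.45
tcp_pos: [0.474, -0.2397, 0.1671]
tool_rot: [[0.707, 0.708, 0.001], [0.708, -0.707, 0.001], [0.001, 0.0, -1.0]]
ft_force: [0.4, 0.3, 0.2]
grip_width: 0.0632
grasp_force: 33.6
```

Request:
jog_arm:
  plan: "-31 25 2 0 0 0 50; -31 25 2 0 0 0 50; -31 25 2 0 0 0 50; -31 25 2 0 0 0 50; 0 0 0 0 0 0 50"

```text
time: 4.87
tcp_pos: [0.4549, -0.4053, 0.1595]
tool_rot: [[0.713, 0.701, 0.001], [0.701, -0.713, -0.006], [-0.003, 0.005, -1.0]]
ft_force: [-0.3, -0.6, 0.8]
grip_width: 0.0634
grasp_force: 33.6
```

Request:
jog_arm:
  plan: "0 0 0 0 0 0 50; 0 0 0 0 0 0 50"

```text
time: 5.03
tcp_pos: [0.4575, -0.3958, 0.1586]
tool_rot: [[0.707, 0.707, 0.0], [0.707, -0.707, 0.002], [0.001, -0.001, -1.0]]
ft_force: [-0.1, 0.9, -0.6]
grip_width: 0.0634
grasp_force: 33.6
```

```bash
python3 plan.py 50 0.4575,-0.3955,0.16,-45 0.4575,-0.3955,0.047,-45,20
python3 - <<'E'
from h import *
p=P("wrist");w=cams.grab_frame("wrist");cv2.imwrite("pics/w2.png",w[:,:,::-1])
for X in [(.6235,-.231,.065),(.568,-.286,.065),(.5125,-.341,.065)]: print(proj("wrist",X,p).round(1))
E
```

```text
t 5.0333 p [ 457.5 -395.8  158.6] yaw -45.0 q [0.35, 0.58, 0.41, 1.97, -0.36, 0.67, 0.2] F [-0.1  0.9 -0.6] w 0.0634
0 0 -1 -0.001 -0.001 -0 50; 0 0 19 -0 -0 -0 50; 0 0 19 -0 -0 -0 50; 0 0 19 -0 -0 -0 50; 0 0 19 -0 -0 -0 50
0 0 18 -0 -0 -0 50; 0 0 19 -0 -0 -0 50
[ 323.3 -180.7]
[322.2  -7.2]
[321.4 132.2]
```

View pics/w2.png

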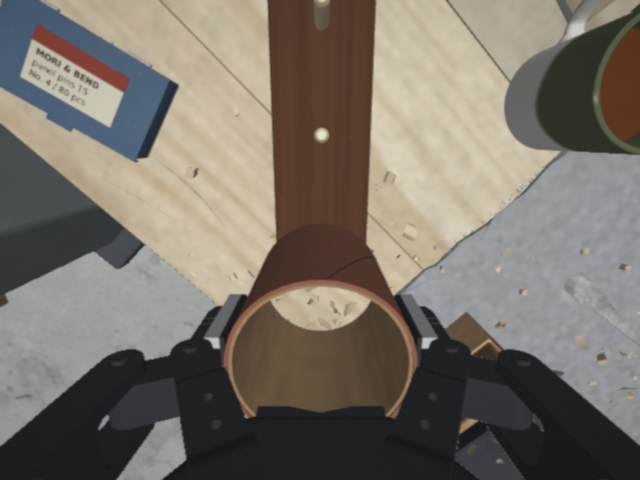

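The dowel 3 tip appears at (321.5,133), against a prediction of (321.4,132.2), so the rack estimate is confirmed. Lowering 110 mm.

Request:
jog_arm:
  plan: "0 0 22 0 0 0 50; 0 0 22 0 0 0 50; 0 0 22 0 0 0 50; 0 0 22 0 0 0 50; 0 0 14 0 0 0 50"

```text
time: 5.5
tcp_pos: [0.4584, -0.3935, 0.0551]
tool_rot: [[0.705, 0.71, -0.0], [0.71, -0.705, 0.003], [0.002, -0.002, -1.0]]
ft_force: [0.4, 0.6, -1.0]
grip_width: 0.0635
grasp_force: 33.6
```

Request:
jog_arm:
  plan: "0 0 7 0 0 0 50; 0 0 2 0 0 0 50; 0 0 0 0 0 0 50; 0 0 0 0 0 0 50"

```text
time: 5.83
tcp_pos: [0.4586, -0.3952, 0.0484]
tool_rot: [[0.706, 0.709, 0.001], [0.709, -0.706, 0.001], [0.001, 0.0, -1.0]]
ft_force: [-0.3, 0.7, -0.4]
grip_width: 0.0637
grasp_force: 33.0
```

Request:
jog_arm:
  plan: "0 0 0 0 0 0 85; 0 0 0 0 0 0 85; 0 0 0 0 0 0 85; 0 0 0 0 0 0 85; 0 0 0 0 0 0 85"

```text
time: 6.25
tcp_pos: [0.4579, -0.3963, 0.0479]
tool_rot: [[0.707, 0.707, 0.001], [0.707, -0.707, 0.001], [0.001, 0.0, -1.0]]
ft_force: [0.4, 0.6, -0.3]
grip_width: 0.0852
grasp_force: 0.0
```

```bash
python3 plan.py 85 0.4575,-0.3955,0.16,-45,30 0.5,0,0.18,-45 0.635,0.179,0.16,-45 0.635,0.179,0.13,-45
```

```text
t 6.25 p [ 457.9 -396.3   47.9] yaw -45.0 q [0.43, 0.73, 0.29, 2.02, -0.45, 0.46, 0.28] F [ 0.4  0.6 -0.3] w 0.0852
0 0 -28 0 -0 0 85; 0 0 -28 0 -0 0 85; 0 0 -28 0 -0.001 0 85; 0 -1 -28 0 -0 0 85; 31 -25 -2 0 -0 0 85
31 -25 -2 0 -0 0 85; 31 -25 -2 0 -0 0 85; 31 -25 -2 0 -0 0 85; 31 -25 -2 0 -0 0 85; 31 -25 -2 0 -0 0 85
31 -25 -2 0 -0 0 85; 31 -25 -2 0 -0 0 85; 31 -25 -2 0 -0 0 85; 31 -24 -2 0 -0 0 85; 37 -5 3 0 -0 0 85
37 -5 3 0 -0 0 85; 37 -5 3 0 -0 0 85; 37 -5 4 0 -0 0 85; 37 -6 3 0 -0 0 85; 37 -5 4 0 -0 0 85
0 0 30 0 -0 0 85
```

Request:
jog_arm:
  plan: "0 0 -28 0 0 0 85; 0 0 -28 0 0 0 85; 0 0 -28 0 0 0 85; 0 -1 -28 0 0 0 85; 31 -25 -2 0 0 0 85"

```text
time: 6.67
tcp_pos: [0.4615, -0.3646, 0.1671]
tool_rot: [[0.713, 0.702, 0.007], [0.702, -0.713, -0.009], [-0.001, 0.011, -1.0]]
ft_force: [1.8, -1.6, 1.0]
grip_width: 0.0849
grasp_force: 0.0
```

Request:
jog_arm:
  plan: "31 -25 -2 0 0 0 85; 31 -25 -2 0 0 0 85; 31 -25 -2 0 0 0 85; 31 -25 -2 0 0 0 85; 31 -25 -2 0 0 0 85"

```text
time: 7.08
tcp_pos: [0.4822, -0.1564, 0.1722]
tool_rot: [[0.707, 0.707, 0.001], [0.707, -0.707, 0.001], [0.001, 0.0, -1.0]]
ft_force: [1.0, 0.4, -0.6]
grip_width: 0.0848
grasp_force: 0.0
```

Request:
jog_arm:
  plan: "31 -25 -2 0 0 0 85; 31 -25 -2 0 0 0 85; 31 -25 -2 0 0 0 85; 31 -24 -2 0 0 0 85; 37 -5 3 0 0 0 85"

```text
time: 7.5
tcp_pos: [0.52, 0.0325, 0.1776]
tool_rot: [[0.706, 0.708, -0.002], [0.708, -0.706, 0.002], [0.0, -0.003, -1.0]]
ft_force: [0.1, -0.3, 0.5]
grip_width: 0.0853
grasp_force: 0.0
```

Request:
jog_arm:
  plan: "37 -5 3 0 0 0 85; 37 -5 3 0 0 0 85; 37 -5 4 0 0 0 85; 37 -6 3 0 0 0 85; 37 -5 4 0 0 0 85"

```text
time: 7.92
tcp_pos: [0.6357, 0.1805, 0.1603]
tool_rot: [[0.707, 0.708, 0.001], [0.708, -0.707, 0.001], [0.001, -0.0, -1.0]]
ft_force: [-0.4, -0.3, 0.2]
grip_width: 0.0851
grasp_force: 0.0
```

Request:
jog_arm:
  plan: "0 0 10 0 0 0 85; 0 0 0 0 0 0 85; 0 0 0 0 0 0 85"

```text
time: 8.17
tcp_pos: [0.6343, 0.178, 0.1496]
tool_rot: [[0.707, 0.707, -0.001], [0.707, -0.707, -0.0], [-0.001, -0.001, -1.0]]
ft_force: [-0.1, -0.8, 0.1]
grip_width: 0.0845
grasp_force: 0.0
```

Run:
```python
from h import *
s=readout.get_state();print(s["tcp_pos"],s["time"])
p=P("wrist");w=cams.grab_frame("wrist");cv2.imwrite("pics/w3.png",w[:,:,::-1])
print(proj("wrist",(.635,.179,.075),p).round(1))
cv2.imwrite("pics/side1.png",cams.grab_frame("side")[:,:,::-1])
a=cv2.imread("pics/w3.png");b=cv2.imread("pics/side1.png")[270:420,330:450]
o=np.zeros((480,800,3),np.uint8);o[:,:560]=a[:,40:600];o[:300,560:800]=cv2.resize(b,(240,300));cv2.imwrite("pics/c3.png",o)
for X in [(.635,.179,.075)]: 
  c=proj("wrist",X,p);print(np.linalg.norm(proj("wrist",(.645,.179,.075),p)-c),"px/10mm")
```

```text
[0.63425786 0.17804231 0.14958508] 8.1667
[320.6 252.3]
14.856262094763832 px/10mm
```

View pics/c3.png

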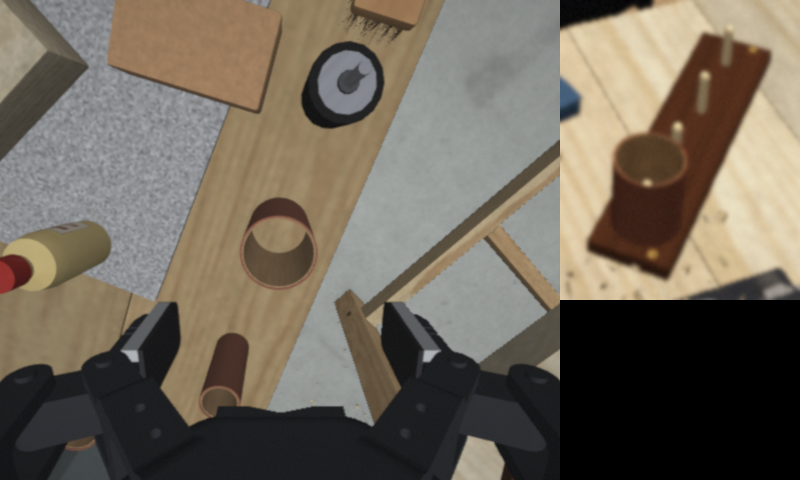

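Sleeve_64 stands over dowel 4. The rim of 52 is at (319,252), matching the predicted (320.6,252.3). Descending 120 mm and gripping.

Request:
jog_arm:
  plan: "0 0 24 0 0 0 85; 0 0 24 0 0 0 85; 0 0 24 0 0 0 85; 0 0 24 0 0 0 85; 0 0 18 0 0 0 85"

```text
time: 8.68
tcp_pos: [0.6346, 0.1774, 0.0357]
tool_rot: [[0.708, 0.706, 0.0], [0.706, -0.708, 0.001], [0.001, -0.0, -1.0]]
ft_force: [0.4, 0.1, 0.9]
grip_width: 0.0847
grasp_force: 0.0
```

Request:
jog_arm:
  plan: "0 0 6 0 0 0 85; 0 0 0 0 0 0 40; 0 0 0 0 0 0 40; 0 0 0 0 0 0 40; 0 0 0 0 0 0 40"

```text
time: 9.1
tcp_pos: [0.6361, 0.1785, 0.0321]
tool_rot: [[0.707, 0.707, 0.003], [0.707, -0.707, 0.001], [0.003, 0.001, -1.0]]
ft_force: [-1.3, -1.9, 4.8]
grip_width: 0.0518
grasp_force: 31.6
```

Request:
jog_arm:
  plan: "0 0 0 0 0 0 40; 0 0 0 0 0 0 40; 0 0 0 0 0 0 40"

```text
time: 9.35
tcp_pos: [0.6361, 0.1785, 0.0321]
tool_rot: [[0.707, 0.707, 0.003], [0.707, -0.707, 0.001], [0.003, 0.001, -1.0]]
ft_force: [-0.7, -1.9, 7.3]
grip_width: 0.052
grasp_force: 31.7
```

```bash
python3 plan.py 40 0.635,0.179,0.18,-45,36 0.5125,-0.341,0.17,-45
```

```text
t 9.35 p [636.1 178.5  32.1] yaw -45.0 q [-0.59, 0.8, 0.37, 1.9, -0.54, 0.53, -0.64] F [-0.7 -1.9  7.3] w 0.052
0 0 -30 0 -0.001 0 40; 0 0 -29 0 -0.001 0 40; 0 0 -30 0 -0 0 40; 0 0 -29 0.001 -0.001 0 40; 0 -1 -30 0 -0 0 40
-32 20 1 0 -0 0 40; -33 20 1 0 -0 0 40; -32 20 1 0 -0 0 40; -33 20 1 0 -0 0 40; -32 20 1 0 -0 0 40
-33 20 1 0 -0 0 40; -32 20 1 0 -0 0 40; -33 20 0 0 -0 0 40; -32 20 1 0 -0 0 40; -33 20 0 0 -0 0 40
-32 20 1 0 -0 0 40; -33 20 0 0 -0 0 40; -32 21 1 0 -0 0 40; -33 20 0 0 -0 0 40
```

Request:
jog_arm:
  plan: "0 0 -30 0 0 0 40; 0 0 -29 0 0 0 40; 0 0 -30 0 0 0 40; 0 0 -29 0 0 0 40; 0 -1 -30 0 0 0 40"

```text
time: 9.77
tcp_pos: [0.6342, 0.1792, 0.1804]
tool_rot: [[0.707, 0.707, 0.001], [0.707, -0.707, 0.001], [0.002, 0.0, -1.0]]
ft_force: [0.9, -0.2, -0.7]
grip_width: 0.0516
grasp_force: 31.8
```

Request:
jog_arm:
  plan: "-32 20 1 0 0 0 40; -33 20 1 0 0 0 40; -32 20 1 0 0 0 40; -33 20 1 0 0 0 40; -32 20 1 0 0 0 40"

```text
time: 10.18
tcp_pos: [0.5899, -0.0073, 0.174]
tool_rot: [[0.706, 0.708, 0.002], [0.708, -0.706, 0.001], [0.002, 0.001, -1.0]]
ft_force: [1.0, -1.0, 0.7]
grip_width: 0.0518
grasp_force: 31.8
```

Request:
jog_arm:
  plan: "-33 20 1 0 0 0 40; -32 20 1 0 0 0 40; -33 20 0 0 0 0 40; -32 20 1 0 0 0 40; -33 20 0 0 0 0 40"

```text
time: 10.6
tcp_pos: [0.5456, -0.1934, 0.1707]
tool_rot: [[0.706, 0.708, 0.002], [0.708, -0.706, 0.001], [0.002, 0.001, -1.0]]
ft_force: [1.9, 0.3, -0.6]
grip_width: 0.0515
grasp_force: 31.8
```

Request:
jog_arm:
  plan: "-32 20 1 0 0 0 40; -33 20 0 0 0 0 40; -32 21 1 0 0 0 40; -33 20 0 0 0 0 40; 0 0 0 0 0 0 40"

```text
time: 11.02
tcp_pos: [0.508, -0.3504, 0.1695]
tool_rot: [[0.714, 0.701, 0.002], [0.701, -0.714, -0.005], [-0.003, 0.005, -1.0]]
ft_force: [-0.3, -0.8, -0.4]
grip_width: 0.0515
grasp_force: 31.8
```

Request:
jog_arm:
  plan: "0 0 0 0 0 0 40; 0 0 0 0 0 0 40"

```text
time: 11.18
tcp_pos: [0.5115, -0.3407, 0.1682]
tool_rot: [[0.707, 0.707, 0.001], [0.707, -0.707, 0.001], [0.002, -0.0, -1.0]]
ft_force: [-0.7, 0.1, -0.6]
grip_width: 0.0515
grasp_force: 31.8
```

```bash
python3 plan.py 40 0.5125,-0.341,0.17,-45 0.5125,-0.341,0.0505,-45,24
```

```text
t 11.1833 p [ 511.5 -340.7  168.2] yaw -45.0 q [0.21, 0.58, 0.44, 1.94, -0.37, 0.7, 0.08] F [-0.7  0.1 -0.6] w 0.0515
0 1 -2 -0 -0.002 0 40; 0 0 24 -0 0 0 40; 0 0 24 -0 0 0 40; 0 0 24 -0 0 0 40; 0 0 24 -0 0 0 40
1 0 24 -0 0 0 40
```

Request:
jog_arm:
  plan: "0 1 22 0 0 0 40; 0 0 24 0 0 0 40; 0 0 24 0 0 0 40; 0 0 22 0 0 0 40; 0 0 15 0 0 0 40"

```text
time: 11.6
tcp_pos: [0.5129, -0.3389, 0.0591]
tool_rot: [[0.704, 0.71, -0.0], [0.71, -0.704, 0.003], [0.002, -0.002, -1.0]]
ft_force: [-0.9, 0.3, -1.1]
grip_width: 0.0518
grasp_force: 31.8
```

Request:
jog_arm:
  plan: "0 0 8 0 0 0 40; 0 0 3 0 0 0 40; 0 0 0 0 0 0 40; 0 0 0 0 0 0 40"

```text
time: 11.93
tcp_pos: [0.5132, -0.3407, 0.0506]
tool_rot: [[0.706, 0.709, 0.002], [0.709, -0.706, 0.001], [0.002, 0.0, -1.0]]
ft_force: [-0.3, -0.3, -0.0]
grip_width: 0.0516
grasp_force: 31.4
```

Request:
jog_arm:
  plan: "0 0 0 0 0 0 85; 0 0 0 0 0 0 85; 0 0 0 0 0 0 85; 0 0 0 0 0 0 85; 0 0 0 0 0 0 85"

```text
time: 12.35
tcp_pos: [0.5124, -0.3418, 0.0499]
tool_rot: [[0.707, 0.708, 0.001], [0.708, -0.707, 0.001], [0.001, -0.0, -1.0]]
ft_force: [0.5, -0.0, 0.3]
grip_width: 0.0849
grasp_force: 0.0
```

```bash
python3 plan.py 70 0.5125,-0.341,0.17,-45,30 0.5,0,0.17,-45 0.418,0.190,0.15,-45
```

```text
t 12.35 p [ 512.4 -341.8   49.9] yaw -45.0 q [0.29, 0.73, 0.31, 2.0, -0.47, 0.48, 0.17] F [ 0.5 -0.   0.3] w 0.0849
0 0 -24 -0 -0 0 70; 0 0 -24 -0 -0 0 70; 0 0 -24 -0 -0 0 70; 0 0 -24 -0 -0.001 0 70; 1 0 -24 -0 -0 0.001 70
26 -28 0 -0 -0 -0 70; 26 -28 0 -0 -0 -0 70; 26 -28 0 -0 -0 -0 70; 26 -28 0 -0 -0 -0 70; 26 -28 0 -0 -0 -0 70
25 -28 0 -0 -0 -0 70; 26 -28 0 -0 -0 -0 70; 25 -27 0 -0 -0 -0 70; 26 -28 0 -0 -0 -0 70; 13 -32 3 -0 -0 -0 70
13 -32 3 -0 -0 -0 70; 13 -32 3 -0 -0 -0 70; 12 -32 4 -0 -0 -0 70; 13 -32 3 -0 -0 -0 70; 12 -32 4 -0 -0 -0 70
```

Request:
jog_arm:
  plan: "0 0 -24 0 0 0 85; 0 0 -24 0 0 0 85; 0 0 -24 0 0 0 85; 0 0 -24 0 0 0 85; 1 0 -24 0 0 0 85"

```text
time: 12.77
tcp_pos: [0.5125, -0.3413, 0.1709]
tool_rot: [[0.707, 0.707, 0.0], [0.707, -0.707, 0.001], [0.001, -0.0, -1.0]]
ft_force: [0.0, 0.7, 0.2]
grip_width: 0.0852
grasp_force: 0.0
```

Request:
jog_arm:
  plan: "26 -28 0 0 0 0 85; 26 -28 0 0 0 0 85; 26 -28 0 0 0 0 85; 26 -28 0 0 0 0 85; 26 -28 0 0 0 0 85"

```text
time: 13.18
tcp_pos: [0.5054, -0.1487, 0.1701]
tool_rot: [[0.707, 0.707, 0.001], [0.707, -0.707, 0.001], [0.001, -0.0, -1.0]]
ft_force: [1.0, 1.2, -0.1]
grip_width: 0.0847
grasp_force: 0.0
```

Request:
jog_arm:
  plan: "25 -28 0 0 0 0 85; 26 -28 0 0 0 0 85; 25 -27 0 0 0 0 85; 26 -28 0 0 0 0 85; 13 -32 3 0 0 0 85"

```text
time: 13.6
tcp_pos: [0.4877, 0.035, 0.1676]
tool_rot: [[0.706, 0.708, 0.004], [0.708, -0.706, 0.001], [0.003, 0.002, -1.0]]
ft_force: [1.2, -0.0, -0.3]
grip_width: 0.0851
grasp_force: 0.0
```

Request:
jog_arm:
  plan: "13 -32 3 0 0 0 85; 13 -32 3 0 0 0 85; 12 -32 4 0 0 0 85; 13 -32 3 0 0 0 85; 12 -32 4 0 0 0 70"

```text
time: 14.02
tcp_pos: [0.4166, 0.1913, 0.1503]
tool_rot: [[0.707, 0.707, 0.001], [0.707, -0.707, 0.001], [0.002, -0.0, -1.0]]
ft_force: [1.1, 1.3, -0.3]
grip_width: 0.0755
grasp_force: 0.0
```

Request:
jog_arm:
  plan: "0 0 0 0 0 0 70; 0 0 0 0 0 0 70"

```text
time: 14.18
tcp_pos: [0.4164, 0.1916, 0.15]
tool_rot: [[0.704, 0.711, 0.0], [0.711, -0.704, 0.001], [0.001, -0.001, -1.0]]
ft_force: [0.5, -0.0, 0.6]
grip_width: 0.07
grasp_force: 0.0
```

```bash
python3 plan.py 70 0.418,0.190,0.15,-45
python3 - <<'E'
from h import *
p=P("wrist");w=cams.grab_frame("wrist")[:,:,::-1];cv2.imwrite("pics/w4.png",w)
for X in [(.418,.19,.075),(.516,.126,.075)]: print(proj("wrist",X,p).round(1))
b=cams.grab_frame("side")[270:420,330:450,::-1]
o=np.zeros((480,800,3),np.uint8);o[:,:560]=w[:,80:];o[:300,560:800]=cv2.resize(b,(240,300));cv2.imwrite("pics/c4.png",o)
E
```

```text
t 14.1833 p [416.4 191.6 150. ] yaw -44.7 q [-0.91, 0.46, 0.49, 2.3, -0.48, 0.48, -0.81] F [ 0.5 -0.   0.6] w 0.07
0 2 0 -0.001 -0.001 0.005 70
[324.3 253.9]
[502.1 219.6]
```

View pics/c4.png

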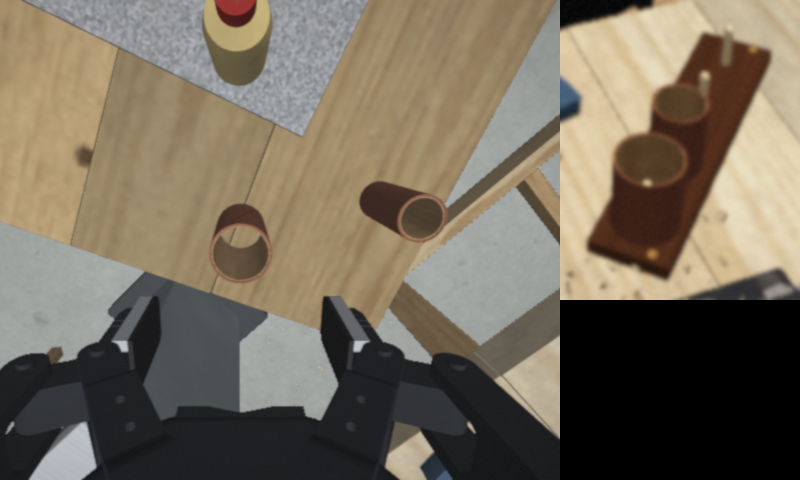

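Sleeve_52 stands on dowel 3. The rim of 42 is centred at (321,252), under the tool, and the rim of 32 at (502,218) is as predicted. Descending 120 mm.

Request:
jog_arm:
  plan: "0 0 24 0 0 0 70; 0 0 24 0 0 0 70; 0 0 24 0 0 0 70; 0 0 24 0 0 0 70; 0 0 18 0 0 0 70"

```text
time: 14.7
tcp_pos: [0.4181, 0.1882, 0.035]
tool_rot: [[0.709, 0.705, 0.001], [0.705, -0.709, 0.0], [0.001, 0.0, -1.0]]
ft_force: [0.7, -0.3, -0.8]
grip_width: 0.0702
grasp_force: 0.0
```

Request:
jog_arm:
  plan: "0 0 5 0 0 0 70; 0 0 0 0 0 0 30; 0 0 0 0 0 0 30; 0 0 0 0 0 0 30; 0 0 0 0 0 0 30"

```text
time: 15.12
tcp_pos: [0.4179, 0.19, 0.0323]
tool_rot: [[0.707, 0.707, 0.002], [0.707, -0.707, 0.001], [0.003, 0.001, -1.0]]
ft_force: [0.4, 0.2, 0.5]
grip_width: 0.0411
grasp_force: 30.3
```

Request:
jog_arm:
  plan: "0 0 0 0 0 0 30; 0 0 0 0 0 0 30; 0 0 0 0 0 0 30"

```text
time: 15.37
tcp_pos: [0.4178, 0.1903, 0.032]
tool_rot: [[0.707, 0.708, 0.002], [0.708, -0.707, 0.002], [0.003, 0.0, -1.0]]
ft_force: [0.7, -0.0, 8.6]
grip_width: 0.0415
grasp_force: 31.0
```

```bash
python3 plan.py 30 0.417,0.191,0.18,-45,32 0.5,0,0.18,-45 0.568,-0.286,0.17,-45
```

```text
t 15.3667 p [417.8 190.3  32. ] yaw -45.0 q [-0.66, 0.67, 0.16, 2.36, -0.69, 0.16, -0.64] F [ 0.7 -0.   8.6] w 0.0415
0 0 -30 0 -0.001 0 30; 0 0 -29 0 -0 0 30; 0 0 -30 0 -0.001 0 30; 0 0 -29 0 -0 0 30; 0 -1 -30 0 -0.001 0.001 30
-13 32 0 0 0 -0 30; -13 32 0 0 0 -0 30; -13 32 0 0 0 -0 30; -12 33 0 0 0 -0 30; -13 32 0 0 0 -0 30
-12 33 0 0 0 -0 30; -19 31 1 0 0 -0 30; -19 31 1 0 0 -0 30; -19 31 1 0 0 -0 30; -19 31 1 0 0 -0 30
-20 32 2 0 0 -0 30; -19 31 1 0 0 -0 30; -20 32 2 0 0 -0 30; -19 31 1 0 0 -0 30
```

Request:
jog_arm:
  plan: "0 0 -30 0 0 0 30; 0 0 -29 0 0 0 30; 0 0 -30 0 0 0 30; 0 0 -29 0 0 0 30; 0 -1 -30 0 0 0 30"

```text
time: 15.78
tcp_pos: [0.416, 0.1903, 0.1808]
tool_rot: [[0.707, 0.707, 0.0], [0.707, -0.707, 0.001], [0.001, -0.0, -1.0]]
ft_force: [0.2, 0.5, -0.3]
grip_width: 0.0414
grasp_force: 30.7
```

Request:
jog_arm:
  plan: "-13 32 0 0 0 0 30; -13 32 0 0 0 0 30; -13 32 0 0 0 0 30; -12 33 0 0 0 0 30; -13 32 0 0 0 0 30"

```text
time: 16.2
tcp_pos: [0.4856, 0.0306, 0.1796]
tool_rot: [[0.706, 0.709, 0.001], [0.709, -0.706, 0.001], [0.002, 0.0, -1.0]]
ft_force: [1.2, 0.7, -0.5]
grip_width: 0.0414
grasp_force: 30.7
```

Request:
jog_arm:
  plan: "-12 33 0 0 0 0 30; -19 31 1 0 0 0 30; -19 31 1 0 0 0 30; -19 31 1 0 0 0 30; -19 31 1 0 0 0 30"

```text
time: 16.62
tcp_pos: [0.5341, -0.1432, 0.1753]
tool_rot: [[0.706, 0.708, 0.001], [0.708, -0.706, 0.001], [0.001, -0.0, -1.0]]
ft_force: [1.2, 0.3, -0.0]
grip_width: 0.0413
grasp_force: 30.7
```

Request:
jog_arm:
  plan: "-20 32 2 0 0 0 30; -19 31 1 0 0 0 30; -20 32 2 0 0 0 30; -19 31 1 0 0 0 30; 0 0 0 0 0 0 30"

```text
time: 17.03
tcp_pos: [0.5681, -0.2941, 0.1697]
tool_rot: [[0.711, 0.703, 0.003], [0.703, -0.711, -0.005], [-0.002, 0.005, -1.0]]
ft_force: [0.1, -1.1, 0.3]
grip_width: 0.0411
grasp_force: 30.8
```

Request:
jog_arm:
  plan: "0 0 0 0 0 0 30; 0 0 0 0 0 0 30; 0 0 0 0 0 0 30"

```text
time: 17.28
tcp_pos: [0.568, -0.2843, 0.1689]
tool_rot: [[0.706, 0.709, 0.0], [0.709, -0.706, 0.002], [0.001, -0.001, -1.0]]
ft_force: [0.2, -0.9, -0.2]
grip_width: 0.041
grasp_force: 30.8
```

```bash
python3 plan.py 30 0.568,-0.286,0.17,-45 0.568,-0.286,0.0505,-45,24
```

```text
t 17.2833 p [ 568.  -284.3  168.9] yaw -44.9 q [0.06, 0.61, 0.49, 1.89, -0.41, 0.74, -0.0] F [ 0.2 -0.9 -0.2] w 0.041
-1 1 -1 -0.001 -0.001 0.002 30; 0 0 24 -0 -0 0 30; 0 0 24 -0 -0 0 30; 0 0 24 -0 -0 0 30; 0 0 24 -0 -0 0 30
0 0 23 -0 -0 0 30
```

Request:
jog_arm:
  plan: "-1 1 22 0 0 0 30; 0 0 24 0 0 0 30; 0 0 24 0 0 0 30; 0 0 22 0 0 0 30; 0 0 15 0 0 0 30"

```text
time: 17.7
tcp_pos: [0.5678, -0.2848, 0.0602]
tool_rot: [[0.705, 0.709, -0.001], [0.709, -0.705, 0.002], [0.001, -0.002, -1.0]]
ft_force: [0.2, 0.6, -0.1]
grip_width: 0.0417
grasp_force: 30.8
```

Request:
jog_arm:
  plan: "0 0 8 0 0 0 30; 0 0 3 0 0 0 30; 0 0 0 0 0 0 30; 0 0 0 0 0 0 30"

```text
time: 18.03
tcp_pos: [0.5686, -0.2869, 0.0517]
tool_rot: [[0.706, 0.708, 0.002], [0.708, -0.706, 0.001], [0.001, 0.001, -1.0]]
ft_force: [0.2, -0.1, 0.4]
grip_width: 0.0411
grasp_force: 30.7
```

Request:
jog_arm:
  plan: "0 0 0 0 0 0 75; 0 0 0 0 0 0 75; 0 0 0 0 0 0 75; 0 0 0 0 0 0 75; 0 0 0 0 0 0 75"

```text
time: 18.45
tcp_pos: [0.5682, -0.2874, 0.0511]
tool_rot: [[0.707, 0.707, 0.001], [0.707, -0.707, 0.001], [0.001, 0.0, -1.0]]
ft_force: [-0.0, -0.3, -0.4]
grip_width: 0.0747
grasp_force: 0.0
```

```bash
python3 plan.py 75 0.568,-0.286,0.17,-45,30 0.516,0.126,0.15,-45
```

```text
t 18.45 p [ 568.2 -287.4   51.1] yaw -45.0 q [0.14, 0.76, 0.37, 1.95, -0.52, 0.53, 0.09] F [-0.  -0.3 -0.4] w 0.0747
0 0 -30 0 -0 0 75; 0 0 -30 0 -0 0 75; 0 -1 -29 0 -0.001 0 75; 1 0 -30 0 -0 0 75; 23 -30 2 0 -0 0 75
23 -30 2 0 -0 0 75; 23 -30 2 0 -0 0 75; 23 -30 2 0 -0 0 75; 23 -30 2 0 -0 0 75; 23 -30 2 0 -0 0 75
23 -30 2 0 -0 0 75; 23 -30 2 0 -0 0 75; 24 -29 1 0 -0 0 75; 23 -30 2 0 -0 0 75; 24 -29 1 0 -0 0 75
```

Request:
jog_arm:
  plan: "0 0 -30 0 0 0 75; 0 0 -30 0 0 0 75; 0 -1 -29 0 0 0 75; 1 0 -30 0 0 0 75; 23 -30 2 0 0 0 75"

```text
time: 18.87
tcp_pos: [0.5655, -0.2572, 0.1744]
tool_rot: [[0.712, 0.702, 0.011], [0.702, -0.712, -0.008], [0.002, 0.013, -1.0]]
ft_force: [1.7, -0.1, -0.4]
grip_width: 0.0749
grasp_force: 0.0
```

Request:
jog_arm:
  plan: "23 -30 2 0 0 0 75; 23 -30 2 0 0 0 75; 23 -30 2 0 0 0 75; 23 -30 2 0 0 0 75; 23 -30 2 0 0 0 75"

```text
time: 19.28
tcp_pos: [0.5378, -0.0596, 0.1582]
tool_rot: [[0.707, 0.707, 0.001], [0.707, -0.707, 0.001], [0.001, 0.0, -1.0]]
ft_force: [0.0, 0.9, 0.8]
grip_width: 0.0751
grasp_force: 0.0
```

Request:
jog_arm:
  plan: "23 -30 2 0 0 0 75; 23 -30 2 0 0 0 75; 24 -29 1 0 0 0 75; 23 -30 2 0 0 0 75; 24 -29 1 0 0 0 75"

```text
time: 19.7
tcp_pos: [0.5156, 0.128, 0.1502]
tool_rot: [[0.707, 0.707, 0.001], [0.707, -0.707, 0.001], [0.001, -0.0, -1.0]]
ft_force: [0.2, 0.3, 0.4]
grip_width: 0.0749
grasp_force: 0.0
```

Request:
jog_arm:
  plan: "0 0 0 0 0 0 70; 0 0 0 0 0 0 70; 0 0 0 0 0 0 70"

```text
time: 19.95
tcp_pos: [0.5162, 0.126, 0.1503]
tool_rot: [[0.706, 0.708, 0.001], [0.708, -0.706, 0.0], [0.001, 0.0, -1.0]]
ft_force: [-0.2, -0.5, 0.6]
grip_width: 0.0699
grasp_force: 0.0
```

```bash
python3 plan.py 70 0.516,0.126,0.15,-45
python3 - <<'E'
from h import *
p=P("wrist");w=cams.grab_frame("wrist")[:,:,::-1];cv2.imwrite("pics/w5.png",w)
for X in [(.516,.126,.075)]: print(proj("wrist",X,p).round(1))
b=cams.grab_frame("side")[270:420,330:450,::-1]
o=np.zeros((480,800,3),np.uint8);o[:,:560]=w[:,80:];o[:300,560:800]=cv2.resize(b,(240,300));cv2.imwrite("pics/c5.png",o)
E
```

```text
t 19.95 p [516.2 126.  150.3] yaw -44.9 q [-0.72, 0.54, 0.54, 2.14, -0.5, 0.58, -0.6] F [-0.2 -0.5  0.6] w 0.0699
0 0 0 0 -0.001 0.001 70
[320.5 254.1]
```

View pics/c5.png

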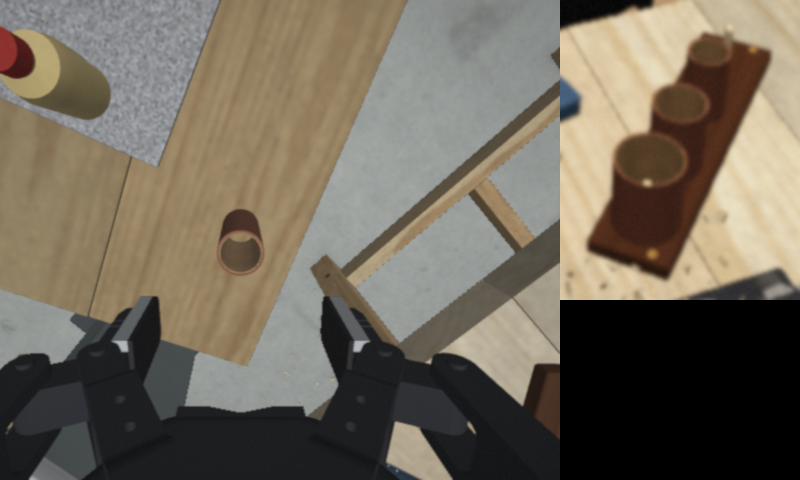

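Three sleeves now stand on dowels 4, 3 and 2. The rim of 32 is centred at (320.5,253), under the tool. Descending 120 mm.

Request:
jog_arm:
  plan: "0 0 24 0 0 0 70; 0 0 24 0 0 0 70; 0 0 24 0 0 0 70; 0 0 24 0 0 0 70; 0 0 18 0 0 0 70"

```text
time: 20.47
tcp_pos: [0.5164, 0.1244, 0.0348]
tool_rot: [[0.709, 0.705, 0.0], [0.705, -0.709, 0.0], [0.0, 0.0, -1.0]]
ft_force: [0.7, 0.2, 0.5]
grip_width: 0.0699
grasp_force: 0.0
```

Request:
jog_arm:
  plan: "0 0 5 0 0 0 70; 0 0 0 0 0 0 20; 0 0 0 0 0 0 20; 0 0 0 0 0 0 20; 0 0 0 0 0 0 20"

```text
time: 20.88
tcp_pos: [0.5171, 0.1262, 0.0324]
tool_rot: [[0.707, 0.707, 0.003], [0.707, -0.707, 0.001], [0.003, 0.001, -1.0]]
ft_force: [0.3, -0.4, 1.1]
grip_width: 0.0311
grasp_force: 29.6
```

Request:
jog_arm:
  plan: "0 0 0 0 0 0 20; 0 0 0 0 0 0 20; 0 0 0 0 0 0 20; 0 0 0 0 0 0 20"

```text
time: 21.22
tcp_pos: [0.5171, 0.1262, 0.0323]
tool_rot: [[0.707, 0.707, 0.003], [0.707, -0.707, 0.001], [0.003, 0.001, -1.0]]
ft_force: [-0.2, -1.1, 7.5]
grip_width: 0.031
grasp_force: 30.1
```

```bash
python3 plan.py 20 0.516,0.126,0.18,-45,32 0.6235,-0.231,0.17,-45
```

```text
t 21.2167 p [517.1 126.2  32.3] yaw -45.0 q [-0.55, 0.71, 0.3, 2.2, -0.67, 0.32, -0.46] F [-0.2 -1.1  7.5] w 0.031
0 0 -30 0 -0.001 0 20; 0 0 -29 0 -0 0 20; 0 0 -30 0 -0.001 0 20; 0 0 -29 0.001 -0 0 20; -1 0 -30 0 -0.001 0 20
-18 33 1 0 0 0 20; -18 33 1 0 0 0 20; -18 33 1 0 0 0 20; -17 33 1 0 0 0 20; -18 33 1 0 0 0 20
-17 33 1 0 0 0 20; -18 32 1 0 0 0 20; -17 33 1 0 0 0 20; -18 32 1 0 0 0 20; -17 33 1 0 0 0 20
```

Request:
jog_arm:
  plan: "0 0 -30 0 0 0 20; 0 0 -29 0 0 0 20; 0 0 -30 0 0 0 20; 0 0 -29 0 0 0 20; -1 0 -30 0 0 0 20"

```text
time: 21.63
tcp_pos: [0.5152, 0.1258, 0.181]
tool_rot: [[0.706, 0.708, 0.001], [0.708, -0.706, 0.001], [0.001, -0.0, -1.0]]
ft_force: [0.8, 0.7, -0.5]
grip_width: 0.0307
grasp_force: 30.0
```

Request:
jog_arm:
  plan: "-18 33 1 0 0 0 20; -18 33 1 0 0 0 20; -18 33 1 0 0 0 20; -17 33 1 0 0 0 20; -18 33 1 0 0 0 20"

```text
time: 22.05
tcp_pos: [0.5697, -0.055, 0.1748]
tool_rot: [[0.706, 0.708, 0.002], [0.708, -0.706, 0.001], [0.002, 0.0, -1.0]]
ft_force: [0.3, 0.8, 0.3]
grip_width: 0.0313
grasp_force: 30.0
```

Request:
jog_arm:
  plan: "-17 33 1 0 0 0 20; -18 32 1 0 0 0 20; -17 33 1 0 0 0 20; -18 32 1 0 0 0 20; -17 33 1 0 0 0 20"

```text
time: 22.47
tcp_pos: [0.6232, -0.2323, 0.1695]
tool_rot: [[0.707, 0.708, 0.001], [0.708, -0.707, 0.001], [0.001, -0.0, -1.0]]
ft_force: [0.8, 1.0, 0.8]
grip_width: 0.0308
grasp_force: 30.0
```

Request:
jog_arm:
  plan: "0 0 0 0 0 0 20; 0 0 0 0 0 0 20; 0 0 0 0 0 0 20"

```text
time: 22.72
tcp_pos: [0.6229, -0.2302, 0.169]
tool_rot: [[0.707, 0.707, 0.0], [0.707, -0.707, 0.002], [0.001, -0.001, -1.0]]
ft_force: [-0.1, 0.3, -0.3]
grip_width: 0.0313
grasp_force: 30.0
```

```bash
python3 plan.py 20 0.6235,-0.231,0.17,-45 0.6235,-0.231,0.0505,-45,24
```

```text
t 22.7167 p [ 622.9 -230.2  169. ] yaw -45.0 q [-0.06, 0.65, 0.52, 1.82, -0.44, 0.79, -0.09] F [-0.1  0.3 -0.3] w 0.0313
0 1 -1 -0.001 -0.001 0 20; 0 0 24 0 -0 0 20; 0 0 24 0 -0 0 20; 0 0 24 0 -0 0 20; 0 0 24 0 -0 0 20
0 0 24 0 -0 0 20
```

Request:
jog_arm:
  plan: "0 1 22 0 0 0 20; 0 0 24 0 0 0 20; 0 0 24 0 0 0 20; 0 0 22 0 0 0 20; 0 0 15 0 0 0 20"

```text
time: 23.13
tcp_pos: [0.6234, -0.2284, 0.0603]
tool_rot: [[0.705, 0.709, -0.001], [0.709, -0.705, 0.002], [0.001, -0.003, -1.0]]
ft_force: [-0.1, -0.0, 0.6]
grip_width: 0.0312
grasp_force: 30.0
```

Request:
jog_arm:
  plan: "0 0 8 0 0 0 20; 0 0 3 0 0 0 20; 0 0 0 0 0 0 20; 0 0 0 0 0 0 20"

```text
time: 23.47
tcp_pos: [0.6244, -0.2307, 0.0519]
tool_rot: [[0.706, 0.708, 0.002], [0.708, -0.706, 0.001], [0.002, 0.001, -1.0]]
ft_force: [0.3, -0.2, -0.5]
grip_width: 0.0308
grasp_force: 30.0
```

Request:
jog_arm:
  plan: "0 0 0 0 0 0 70; 0 0 0 0 0 0 70; 0 0 0 0 0 0 70; 0 0 0 0 0 0 70; 0 0 0 0 0 0 70"

```text
time: 23.88
tcp_pos: [0.624, -0.2315, 0.0512]
tool_rot: [[0.707, 0.707, 0.001], [0.707, -0.707, 0.001], [0.001, 0.0, -1.0]]
ft_force: [0.1, 0.1, -0.0]
grip_width: 0.0699
grasp_force: 0.0
```

Request:
jog_arm:
  plan: "0 0 -30 0 0 0 70; 0 0 -30 0 0 0 70; 0 0 -30 0 0 0 70; 0 0 -30 0 0 0 70; 20 -30 0 0 0 0 70"

```text
time: 24.3
tcp_pos: [0.6193, -0.2049, 0.1776]
tool_rot: [[0.712, 0.702, 0.011], [0.702, -0.712, -0.007], [0.003, 0.012, -1.0]]
ft_force: [0.5, -0.7, 0.5]
grip_width: 0.0699
grasp_force: 0.0
```

Request:
jog_arm:
  plan: "20 -30 0 0 0 0 70; 20 -30 0 0 0 0 70; 20 -30 0 0 0 0 70; 0 0 0 0 0 0 70; 0 0 0 0 0 0 70"

```text
time: 24.72
tcp_pos: [0.5954, -0.0873, 0.1711]
tool_rot: [[0.704, 0.71, 0.0], [0.71, -0.704, 0.002], [0.002, -0.001, -1.0]]
ft_force: [0.6, 0.2, 0.4]
grip_width: 0.07
grasp_force: 0.0
```

Run:
```python
from h import *
a=cams.grab_frame("side")[150:430,215:455,::-1];b=cams.grab_frame("top")[140:310,150:490,::-1]
o=np.zeros((467,800,3),np.uint8);o[:,:400]=cv2.resize(a,(400,467));o[:200,400:]=cv2.resize(b,(400,200));cv2.imwrite("pics/f.png",o)
```

```text
(no output)
```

View pics/f.png

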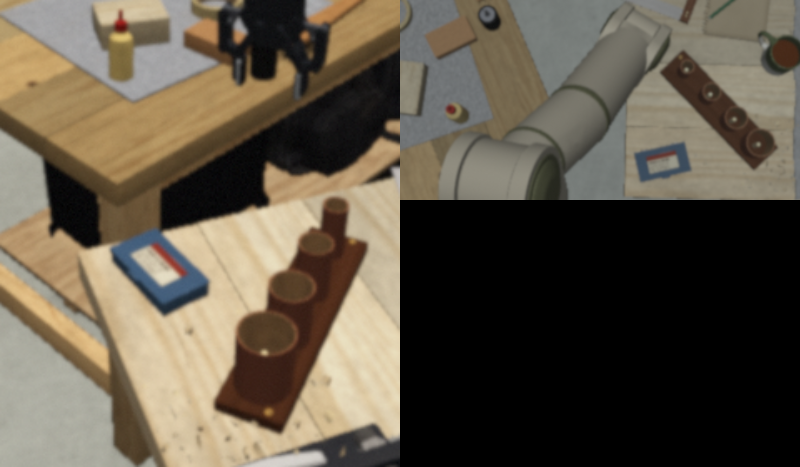

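All four sleeves stand on their dowels, thinnest to thickest from left to right: crop (335,225), (316,262), (292,300) and (265,355). The bottle is upright at (121,55), and the gripper is clear of everything.

```bash
python3 -c "
from station import manip
print(manip.close_job())"
```

```text
the job is handed in; nothing more can be done
None
```

All four sleeves are on the rack in thickness order, thinnest on the left dowel and thickest on the right, the oil bottle is still standing, and the job was handed in at about 25 s of the 112 s allowed.

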